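# True up a glued frame corner with an assembly square and hold it

### The job

Pick up the aluminium assembly square by its diagonal grip bar, lower it onto the gluing board and slide it flat under the steel keeper into the corner between the two wooden strips, with its outer corner towards the hinge. Press it fully home, so that one leg lies against the fixed back strip and the other pushes the sprung side strip out until it is square and flat against the leg. Finish like that, still gripping the square and pressing it firmly against both strips; do not let go, and leave everything else on the table where it is.

Things in the scene. Friction and masses are not known exactly. Their poses are not given: they have to be found in the camera images.
- square: Loose aluminium assembly square, 0.22 kg, lying flat: two legs 110 long, 16 wide, 20 mm high, with a diagonal grip bar between them. Origin: at the underside, where the outer faces would meet (the tip itself is cut back 2 mm). One leg runs along its -y, outer face at x = 0; the other along its -x, outer face at y = 0; z up.
- square_grip (a point): Middle of the square's grip bar, at (-55, -55, 44) mm in the square's frame; axes as the square's. The bar is 14 mm thick, runs along the square's (1, -1) direction (fingers close along (1, 1)); its upper part, 80 mm long, stands clear above the legs from 20 to 56 mm over the underside.
- jig: Plywood gluing board 220 x 240 x 8 mm, fixed to the worktop. Origin: centre of its underside; x and y along its edges, z up. Two wooden strips on it form a corner (see corner).
- corner (a point): Inside corner of the two strips on the board's upper face (8 mm above the worktop), at board (70, 85) mm; axes as the board's. The back strip runs from here along -y and faces -x; the side strip is hinged here and, when square, runs along -x and faces -y. The square fully home has its origin here and its axes parallel to these.
- back_strip: Fixed wooden strip 190 x 14 x 26 mm high along the board's far side; origin at the corner. The dark steel keeper on its top overhangs the board by 12 mm in front of its inner face, from 20 to 170 mm along -y from the corner; keeper underside 26 mm, top 30 mm above the board: the 20 mm high leg slides beneath, but cannot be lowered in from above.
- side_strip: Hinged wooden strip 130 x 12 x 22 mm high. Origin: on its upright hinge at the corner, on the board's upper face; its inner face runs along its own -x and faces its own -y. Its yaw relative to the board is 0 when square; a spring holds it at a stop about 0.20 rad inward (free end 26 mm towards board -y) and takes about 3 N at the end of the square's leg to push back; it can go 0.12 rad outward.
- side_cutter: Bystander, loose: red-handled side cutter. Leave it where it is.
- airbrush_spare: Bystander, loose: spare airbrush. Leave it where it is.
- marker: Bystander, loose: marker pen. Leave it where it is.
- cell: Bystander, loose: battery cell. Leave it where it is.
- turret: Bystander, loose: masked model turret. Leave it where it is.
- putty_tin: Bystander, loose: putty tin. Leave it where it is.
- dropper: Bystander, loose: dropper bottle. Leave it where it is.
- sanding_stick: Bystander, loose: sanding stick. Leave it where it is.
- jar: Bystander, loose: paint jar. Leave it where it is.

How it is judged:
On the way:
1. a leg of the square is under the keeper, the square flat on the board (x of square in the frame of corner above -0.01 m and z of square in the frame of corner below 0.006 m and horizontal distance between square and corner below 0.12 m and angle between square's own z axis and vertical below 0.1 rad), for 0.05 s.
At the end, for the whole second after the job is handed in: Side strip square within 0.03 rad; the square flat on the board (under 4 mm above it, tilt under 0.05 rad), parallel to it within 0.03 rad, its corner within 5 mm of the strips' corner, pressing over 1 N on each strip, fingers still on it with over 2 N (angle between the x axis of each of side_strip, square and the x axis of jig, either way round below 0.03 rad and horizontal distance between square and corner below 0.005 m and z of square in the frame of corner below 0.004 m and angle between square's own z axis and vertical below 0.05 rad and contact force between square and back_strip above 1 N and contact force between square and side_strip above 1 N and contact force between the fingers and square above 2 N); the arm keeps its last pose, push and grip.
It fails at once if a bystander was pushed more than 30 mm (distance of any of side_cutter, airbrush_spare, marker, cell, turret, putty_tin, dropper, sanding_stick, jar from where it was at the start of the episode above 0.03 m).
It also fails if it takes over 42 s, if anything falls off the work surface, if the arm or the gripper's body presses on something with over 40 N, if the wrist force passes 120 N, or if a joint passes its speed limit or range.

### The arm

A 6-joint arm with a two-finger parallel gripper is mounted at the origin on a cart in front of the work surface, level with it; the furniture and walls round the work are solid. World frame = base frame: x ahead of the robot, y to its left, z up, the work surface at z = 0. Lengths are in m, angles in rad, forces in N, time in s.
With the tool pointing down it reaches from about 0.35 to 0.775 m from the base axis. Payload 7.3 kg.
Tool frame: the origin (TCP) lies midway between the tips of the shut fingers; the grasp point (between the pads) lies 19 mm behind it; z points along the fingers, y is the line along which they close (so a half turn about z gives the same grasp; the last joint's range is limited). The gripper opens to 92 mm and grips with 3 to 60 N. Pads are 19 mm wide; open, the fingers measure 130 mm over their backs; the gripper's body (75 mm by 190 mm) begins 47 mm behind the grasp point.
Start: joints at [-1.379, 0.342, 1.524, -0, 1.275, -0.146], TCP at [0.174, -0.495, 0.227] pointing down, gripper open.
Joint ranges: [-2.53, 2.53], [-0.77, 2.02], [0.04, 2.7], [-1, 4.14], [0.28, 2.66], [-3.11, 3.11]. Speed limits (rad/s): [2.57, 2.57, 3.14, 3.14, 3.14, 3.14].

### API

Orientations are given as [roll, pitch, yaw] about the fixed x, y, z axes, in that order (R = Rz(yaw) Ry(pitch) Rx(roll)).
In Python, from cell import monitor, vision, workorder gives the robot as it stands.
- The arm moves only by the tool move_arm, never from a script. Its argument "rows" is a list of rows, each a list of 5 numbers: the shift along the world's x, y, z in mm, then the turn about the world's z in rad, then the closure, from -1 (fully open) to 1 (shut). A call has 1 to 12 rows; each row shifts and turns the commanded pose from where the row before left it; what a row does not reach is not made up. A row lasts 1/10 s, in which the tool goes at most 50 mm and 8.59 degrees, less where a joint would pass 70% of its speed; a pose out of reach is approached as far as the arm can. A call is refused whole if a number of a shift passes 50 or a number of a turn 0.15, either way. A call with a gripper value outside its range is refused whole. The fingers move at their own pace and stop on an object; "newtons" is the grip in N (left out, the last holds). Time passes only in rows, so rows that do not move let the fingers close. It gives the time, the measured TCP pose, the force, the opening and the grip force at its end, in the units of the state.
- monitor.observe(): the state, without advancing time (a new reading comes with each control period).
- vision.read_camera(name): name is "scene" or "top"; returns the picture (420x560x3 uint8, red, green, blue); there is no depth.
- vision.get_calibration(name): a dict with "K" (3x3 intrinsics, pixels), "T" (4x4, takes a point from camera to world coordinates). Camera axes: x right, y up, looking along -z (the intrinsics and any distortion apply to the point x, -y, -z); pixel columns grow to the right and rows downward; lengths in m; the calibration is good to about 2 mm. A picture is of the moment at which its call begins. get_calibration takes no time and is no camera call.
- workorder.hand_in(): hands the job in; it is judged then, once.
The state is a dict: "time": time; "qpos": joint angles; "qvel": joint speeds; "joint_efforts": joint torques, N m; "tool_pos": TCP position; "tool_rot": TCP orientation; "contact_force": force on the tool from outside, world axes, zero at the start; "torque": the same for the moment, N m; "opening": finger opening in m; "grip_force": force on a finger pad.
Only numpy, scipy, OpenCV 4.12 (cv2) and the standard library are available. Lean on these libraries where they do the work, as an engineer would, in place of code of your own. Each camera call takes 0.05 s, during which the arm holds its last target. There are 200 camera calls.

## Working session

There is one attempt and no reset: what is moved stays moved. The work goes in short steps, Python scripts to look and compute and a tool call to move; the robot and the scene stay as the last step left them, time stands still between calls to the robot, and variables do not carry over. Pictures are saved under pics/ and viewed, at most 10 in all, crops included, and the job is handed in when it is done.

Besides the shell and the picture viewer there is one more tool, called after "Call:" as name(argument=value, ...), one argument or row to a line, values as JSON. move_arm: Moves the arm, as the interface text tells. Its arguments: {"type":"object","properties":{"rows":{"type":"array","items":{"type":"array","items":{"type":"number"}}},"newtons":{"type":"number"}},"required":["rows"]}

```bash
mkdir -p pics
python3 - <<'E'
from cell import monitor, vision
import cv2,numpy as np
for n in ("top","scene"):
    im=vision.read_camera(n); cv2.imwrite(f"pics/{n}0.png",im[:,:,::-1]); c=vision.get_calibration(n); print(n,{k:np.round(v,4).tolist() if not isinstance(v,str) else v for k,v in c.items()})
print(monitor.observe())
E
```

```text
top {'K': [[379.2702, 0.0, 281.0723], [0.0, 379.2702, 213.0065], [0.0, 0.0, 1.0]], 'T': [[-0.0825, 0.9757, -0.203, 0.2771], [-0.9966, -0.0812, 0.0147, -0.0294], [-0.0021, 0.2035, 0.9791, 1.3846], [0.0, 0.0, 0.0, 1.0]]}
scene {'K': [[462.8483, 0.0, 281.8979], [0.0, 462.8483, 209.6207], [0.0, 0.0, 1.0]], 'T': [[-0.7945, -0.3994, 0.4575, 1.2728], [0.6072, -0.539, 0.5838, 0.8687], [0.0134, 0.7415, 0.6708, 1.0878], [0.0, 0.0, 0.0, 1.0]]}
{'time': 0.1, 'qpos': array([-1.37897585e+00,  3.42621554e-01,  1.52492219e+00,  1.02310383e-05,
        1.27538225e+00, -1.46033262e-01]), 'qvel': array([-9.15247825e-05, -6.00751055e-05, -3.54074286e-03,  1.91200634e-03,
        3.04677434e-04, -1.23431748e-03]), 'joint_efforts': array([ 1.17276752e-03, -4.32005560e+01, -2.44693726e+01,  7.18858279e-02,
        5.26564009e-02, -5.08525966e-05]), 'tool_pos': array([ 0.17395657, -0.49496314,  0.22613055]), 'tool_rot': array([-3.14027493e+00, -2.03700462e-04,  3.37850615e-01]), 'contact_force': array([ 0.15615411,  0.3807096 , -0.01565835]), 'torque': array([ 0.02322037, -0.03365746,  0.0316836 ]), 'grip_force': 0.0, 'opening': 0.0917274571591107}
```

View pics/top0.png

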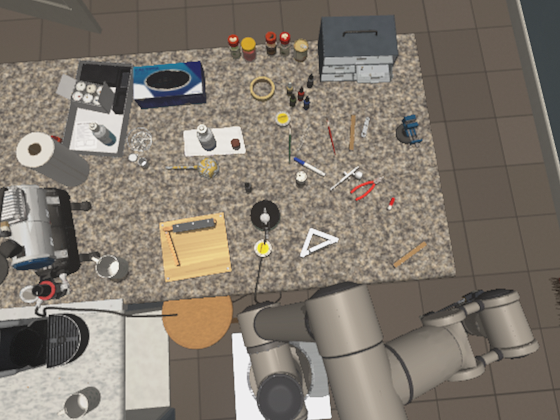

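View pics/scene0.png

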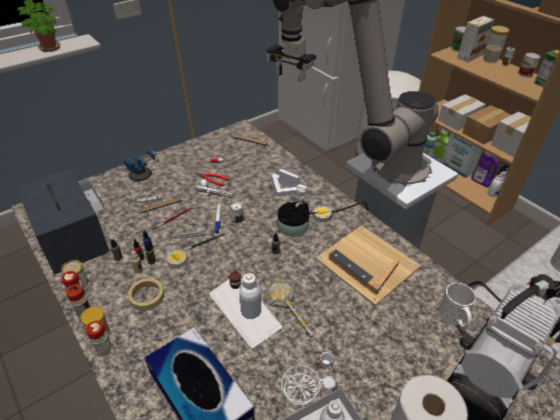

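The top view shows the board at about (195,247), with its dark keeper at (195,226) and side strip at (173,248). The square is at (318,242). I'll zoom in on both.

```bash
cat > h.py <<'E'
import numpy as np,cv2
from cell import vision
def ray(n,u,v,z):
    c=vision.get_calibration(n);K,T=np.array(c["K"]),np.array(c["T"])
    d=np.linalg.inv(K)@[u,v,1];d=T[:3,:3]@[d[0],-d[1],-d[2]];o=T[:3,3]
    return (o+d*(z-o[2])/d[2])[:2]
def proj(n,p):
    c=vision.get_calibration(n);K,T=np.array(c["K"]),np.array(c["T"])
    q=T[:3,:3].T@(np.array(p)-T[:3,3]);q=K@[q[0],-q[1],-q[2]];return q[:2]/q[2]
E
python3 - <<'E'
import cv2,numpy as np
t=cv2.imread("pics/top0.png");s=cv2.imread("pics/scene0.png")
a=cv2.resize(t[205:285,150:240],(450,400),interpolation=cv2.INTER_CUBIC)
b=cv2.resize(t[222:266,292:346],None,fx=6,fy=6,interpolation=cv2.INTER_CUBIC)
o=np.zeros((400,800,3),np.uint8);o[:, :450]=a;o[:264,460:784]=b
cv2.imwrite("pics/c1.png",o)
a=cv2.resize(s[220:305,310:425],None,fx=4,fy=4,interpolation=cv2.INTER_CUBIC)
b=cv2.resize(s[160:205,262:317],None,fx=6,fy=6,interpolation=cv2.INTER_CUBIC)
o=np.zeros((340,800,3),np.uint8);o[:,:460]=a;o[:270,465:795]=b
cv2.imwrite("pics/c2.png",o)
E
```

```text
(no output)
```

View pics/c1.png

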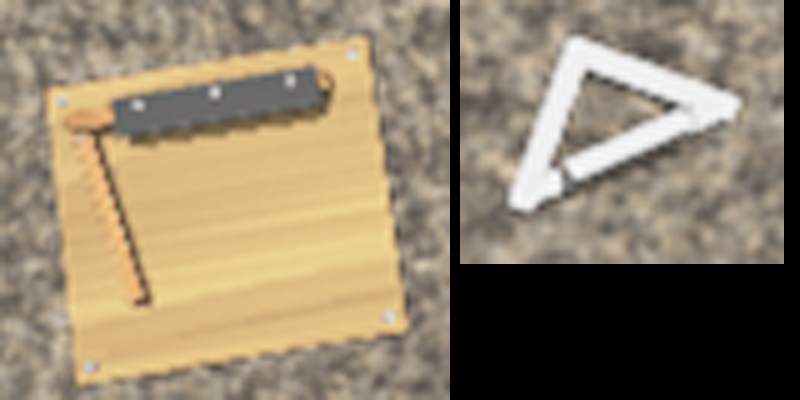

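View pics/c2.png

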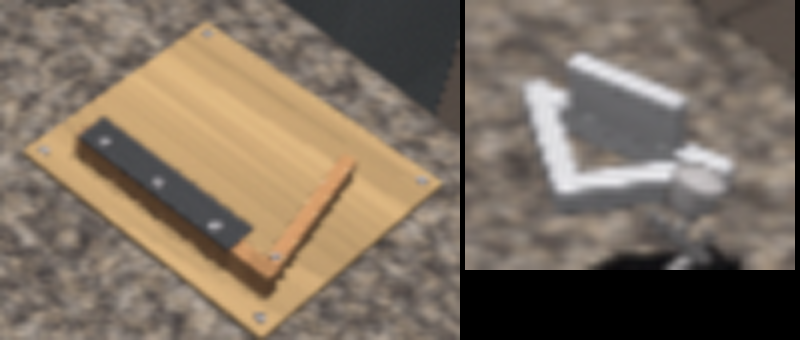

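The board, keeper (off the left end of the back strip) and square (outer corner at the top, about crop (577,38)) are all clear. Next I'll measure them: the board outline by mask and line fits, the square from its leg tops at z=20 mm and its bar top at z=56 mm.

```bash
cat > m.py <<'E'
from h import *
import sys
def board(n,im,box):
    x0,y0,x1,y1=box; c=im[y0:y1,x0:x1]; hsv=cv2.cvtColor(c,cv2.COLOR_BGR2HSV)
    m=cv2.inRange(hsv,(8,75,90),(30,255,255)); m=cv2.morphologyEx(m,cv2.MORPH_OPEN,np.ones((3,3)))
    cs,_=cv2.findContours(m,cv2.RETR_EXTERNAL,cv2.CHAIN_APPROX_NONE);k=max(cs,key=cv2.contourArea)
    h=cv2.convexHull(k);e=.02
    q=cv2.approxPolyDP(h,e*cv2.arcLength(h,True),True)[:,0]
    P=k[:,0]; L=[]
    for i in range(len(q)):
        a,b=q[i].astype(float),q[(i+1)%len(q)].astype(float);d=(b-a)/np.linalg.norm(b-a);r=P-a
        t=r@d;s=abs(r@[-d[1],d[0]]);ok=(s<2)&(t>4)&(t<np.linalg.norm(b-a)-4)
        f=cv2.fitLine(P[ok].astype(np.float32),cv2.DIST_HUBER,0,.01,.01).ravel();L.append(np.cross([f[2],f[3],1],[f[2]+f[0],f[3]+f[1],1]))
    R=[]
    for i in range(len(L)):
        p=np.cross(L[i-1],L[i]);p=p[:2]/p[2]+[x0,y0];R.append(p)
    return np.array(R)
if __name__=="__main__":
    t=cv2.imread("pics/top0.png");s=cv2.imread("pics/scene0.png")
    for n,im,box in(("top",t,(150,205,240,290)),("scene",s,(305,215,430,310))):
        R=board(n,im,box);W=np.array([ray(n,*p,.008) for p in R]);c=W.mean(0)
        print(n,R.round(1).tolist());print(W.round(4).tolist(),c.round(4));
        for i in range(len(W)):
            d=W[i]-W[i-1];print(np.linalg.norm(d).round(4),np.degrees(np.arctan2(d[1],d[0])).round(2))
    def p(n,l,z):
        for nm,u in l.items(): print(n,nm,ray(n,*u,z).round(4))
    T=lambda x,y:((x-460)/6+292-.42,y/6+222-.42)
    S=lambda x,y:((x-465)/6+262-.42,y/6+160-.42)
    p("top",dict(tip=T(577,36),legY=T(742,105),legX=T(513,207)),.02)
    p("top",dict(bar1=T(570,172),bar2=T(697,113)),.056)
    p("scene",dict(tip=S(565,190),legXend=S(535,83),legYend=S(733,163)),.02)
    p("scene",dict(bar1=S(575,60),bar2=S(683,103)),.056)
    for n,im,b in(("top",t,(292,222,346,266)),):
        g=cv2.cvtColor(im,cv2.COLOR_BGR2GRAY)[b[1]:b[3],b[0]:b[2]];m=(g>185).astype(np.uint8)
        k=max(cv2.findContours(m,cv2.RETR_EXTERNAL,cv2.CHAIN_APPROX_NONE)[0],key=cv2.contourArea)
        print((cv2.approxPolyDP(k,2,True)[:,0]+b[:2]).tolist())
E
python3 m.py
```

```text
top [[218.9, 212.5], [231.8, 267.7], [167.0, 282.2], [158.2, 223.6]]
[[0.5836, 0.1794], [0.3766, 0.1433], [0.3446, 0.3769], [0.5602, 0.4049]] [0.4663 0.2761]
0.2267 -84.09
0.2101 -170.11
0.2357 97.8
0.2174 7.41
scene [[360.6, 225.1], [420.4, 265.6], [374.8, 304.6], [315.2, 257.9]]
[[0.3706, 0.1484], [0.3494, 0.3877], [0.5685, 0.4063], [0.5891, 0.1694]] [0.4694 0.2779]
0.2195 -174.49
0.2402 95.05
0.2198 4.86
0.2377 -85.03
top tip [ 0.4968 -0.1545]
top legY [ 0.4466 -0.2496]
top legX [ 0.3968 -0.1061]
top bar1 [ 0.4112 -0.1392]
top bar2 [ 0.4396 -0.2169]
scene tip [ 0.4953 -0.1466]
scene legXend [ 0.4474 -0.2413]
scene legYend [ 0.3979 -0.1064]
scene bar1 [ 0.4418 -0.2078]
scene bar2 [ 0.4153 -0.1353]
[[300, 255], [303, 256], [309, 249], [312, 251], [338, 239], [310, 228], [304, 245], [299, 250]]
```

Call:
move_arm(
  rows=[
    [23,29,-3,0.144,-1],
    [23,29,-3,0.144,-1],
    [23,29,-3,0.144,-1],
    [23,29,-3,0.144,-1],
    [23,29,-3,0.144,-1],
    [23,29,-3,0.144,-1],
    [23,29,-3,0.144,-1],
    [23,29,-3,0.144,-1],
    [23,29,-3,0.144,-1],
    [23,29,-3,0.144,-1],
    [22,30,-3,0.141,-1],
    [0,0,0,0,-1],
  ],
  newtons=40,
)

```text
time: 1.3
tool_pos: [0.4274, -0.1721, 0.1931]
tool_rot: [3.141, -0.002, 1.926]
contact_force: [0.3, -0.4, 0.7]
opening: 0.0919
grip_force: 0.0
```

Call:
move_arm(
  rows=[
    [0,-2,-40,-0.005,-1],
    [0,0,-40,0,-1],
    [0,0,-35,0,-1],
    [0,0,0,0,-1],
    [0,0,0,0,-1],
  ],
)

```text
time: 1.8
tool_pos: [0.4258, -0.1778, 0.0791]
tool_rot: [-3.141, -0.001, 1.913]
contact_force: [0.4, -0.0, 0.7]
opening: 0.0918
grip_force: 0.0
```

Run:
```python
from h import *
t=cv2.cvtColor(vision.read_camera("top"),4);s=cv2.cvtColor(vision.read_camera("scene"),4)
cv2.imwrite("pics/top1.png",t);cv2.imwrite("pics/scene1.png",s)
a=cv2.resize(t[205:285,270:370],None,fx=4,fy=4,interpolation=2);b=cv2.resize(s[130:220,240:340],None,fx=4,fy=4,interpolation=2)
o=np.zeros((360,800,3),np.uint8);o[:320,:400]=a;o[:,400:]=b;cv2.imwrite("pics/c3.png",o)
```

```text
(no output)
```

View pics/c3.png

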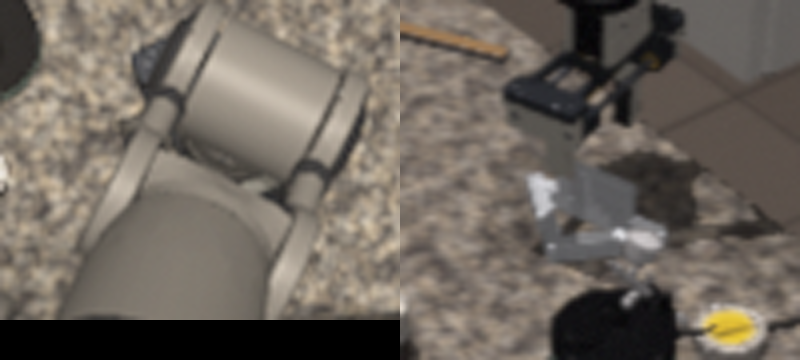

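The fingers straddle the bar: the near finger is in front of it and centred along it, and the other is behind. I'll lower and close.

Call:
move_arm(
  rows=[
    [0,1,-27,0,-1],
    [0,0,-26,0,-1],
    [0,0,0,0,-1],
    [0,0,0,0,0],
    [0,0,0,0,1],
    [0,0,0,0,1],
    [0,0,0,0,1],
    [0,0,0,0,1],
    [0,0,0,0,1],
    [0,0,0,0,1],
  ],
  newtons=45,
)

```text
time: 2.9
tool_pos: [0.426, -0.1764, 0.0258]
tool_rot: [3.142, 0.0, 1.914]
contact_force: [0.7, -1.1, 0.4]
opening: 0.0405
grip_force: 0.0
```

Call:
move_arm(
  rows=[
    [0,0,0,0,1],
    [0,0,0,0,1],
    [0,0,0,0,1],
    [0,0,0,0,1],
    [0,0,0,0,1],
    [0,0,0,0,1],
  ],
)

```text
time: 3.5
tool_pos: [0.426, -0.1764, 0.0257]
tool_rot: [-3.142, -0.0, 1.914]
contact_force: [0.4, -0.6, -0.7]
opening: 0.0135
grip_force: 45.0
```

Call:
move_arm(
  rows=[
    [0,0,15,0,1],
    [0,0,40,0,1],
    [0,0,45,0,1],
    [0,0,50,0,1],
    [0,0,50,0,1],
    [0,0,0,0,1],
  ],
)

```text
time: 4.1
tool_pos: [0.4288, -0.1779, 0.232]
tool_rot: [3.134, 0.01, 1.914]
contact_force: [0.3, -0.0, -1.3]
opening: 0.0137
grip_force: 45.0
```

Call:
move_arm(
  rows=[
    [2,20,0,0.03,1],
    [3,40,0,0.05,1],
    [3,40,0,0.05,1],
    [3,40,0,0.05,1],
    [3,45,0,0.05,1],
    [4,45,0,0.05,1],
    [4,45,0,0.05,1],
    [4,45,0,0.05,1],
    [3,45,0,0.05,1],
    [3,40,0,0.05,1],
    [2,37,0,0.05,1],
    [0,0,0,0,1],
  ],
)

```text
time: 5.3
tool_pos: [0.4591, 0.2694, 0.2239]
tool_rot: [-3.141, -0.002, 2.449]
contact_force: [0.8, -0.2, -1.7]
opening: 0.0137
grip_force: 45.0
```

Call:
move_arm(
  rows=[
    [1,-4,-45,-0.005,1],
    [0,0,-45,0,1],
    [0,0,-45,0,1],
    [0,0,-25,0,1],
    [0,0,0,0,1],
    [0,0,0,0,1],
  ],
)

```text
time: 5.9
tool_pos: [0.461, 0.2612, 0.0657]
tool_rot: [-3.141, -0.0, 2.438]
contact_force: [-0.2, -0.2, 0.1]
opening: 0.0134
grip_force: 45.0
```

```bash
cat > look.py <<'E'
from h import *
import sys
from cell import monitor
k=sys.argv[1]
t=cv2.cvtColor(vision.read_camera("top"),4);s=cv2.cvtColor(vision.read_camera("scene"),4)
cv2.imwrite(f"pics/top{k}.png",t);cv2.imwrite(f"pics/scene{k}.png",s)
b=cv2.resize(s[215:310,305:430],None,fx=6,fy=6,interpolation=2)
cv2.imwrite(f"pics/s{k}.png",b)
print(monitor.observe()["tool_pos"])
E
python3 look.py 2
```

```text
[0.46209797 0.26184011 0.06726372]
```

View pics/s2.png

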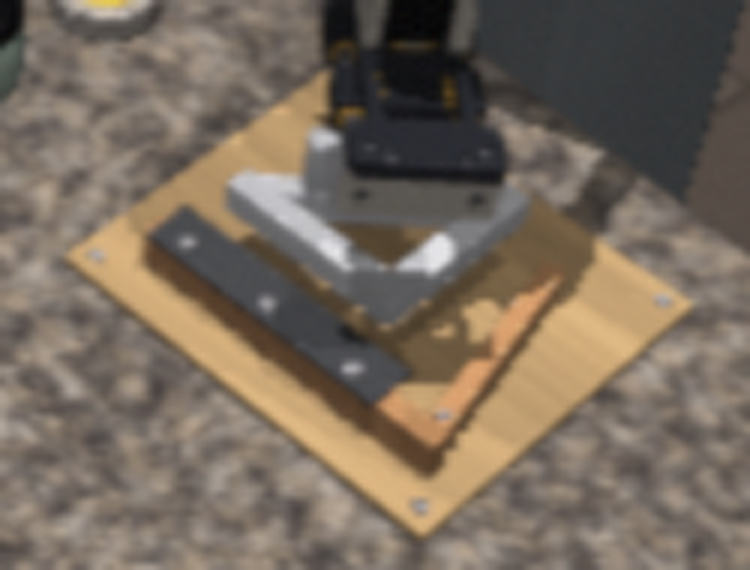

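Run:
```python
from h import *
f=lambda x,y,z:ray("scene",x/6+304.6,y/6+214.6,z).round(4)
print("tip under",f(387,325,.0415),"tip top",f(386,270,.0615),"hinge screw",f(443,415,.030))
print("keeper near corner",f(410,372,.038),f(190,207,.038))
print("leg ends X",f(530,192,.0615),"Y",f(230,180,.0615))
for p in((.462,.262,.0862),): print(proj("scene",p))
```

```text
tip under [0.5103 0.3196] tip top [0.4997 0.3045] hinge screw [0.521  0.3702]
keeper near corner [0.5202 0.3457] [0.5322 0.2002]
leg ends X [0.4028 0.3109] Y [0.5197 0.2134]
[368.81914892 240.02981656]
```

Call:
move_arm(
  rows=[
    [-2,0,-12,0,1],
    [0,0,-10,0,1],
    [0,0,-6,0,1],
    [0,0,-3,0,1],
    [0,0,0,0,1],
    [0,0,0,0,1],
  ],
)

```text
time: 6.6
tool_pos: [0.4593, 0.2618, 0.035]
tool_rot: [3.141, 0.0, 2.439]
contact_force: [1.0, -0.3, -2.3]
opening: 0.0137
grip_force: 45.0
```

Call:
move_arm(
  rows=[
    [0,0,-1,0,1],
    [0,0,-1,0,1],
    [0,0,0,0,1],
    [0,0,0,0,1],
  ],
)

```text
time: 7.0
tool_pos: [0.4594, 0.2618, 0.0337]
tool_rot: [3.14, 0.001, 2.439]
contact_force: [-0.9, -0.1, 5.5]
opening: 0.0136
grip_force: 45.0
```

Call:
move_arm(
  rows=[
    [4,0.4,0.3,0.005,1],
    [5,0.4,0,0,1],
    [5,0.4,0,0,1],
    [4,0.4,0,0,1],
    [0,0,0,0,1],
    [0,0,0,0,1],
  ],
)

```text
time: 7.6
tool_pos: [0.4776, 0.2635, 0.0337]
tool_rot: [3.14, 0.001, 2.444]
contact_force: [-1.9, 0.2, 5.3]
opening: 0.0138
grip_force: 45.0
```

Call:
move_arm(
  rows=[
    [2,0.2,0,0,1],
    [1,0.1,0,0,1],
    [1,0.1,0,0,1],
    [1,0.1,0,0,1],
    [0,0,0,0,1],
  ],
)

```text
time: 8.1
tool_pos: [0.4814, 0.2639, 0.0337]
tool_rot: [-3.141, -0.001, 2.444]
contact_force: [-6.2, -0.6, 9.6]
opening: 0.0136
grip_force: 45.0
```

```bash
python3 -c "
from cell import monitor
for i in range(2):
  o=monitor.observe();print(o['contact_force'].round(2),o['torque'].round(3),o['tool_pos'].round(4),o['tool_rot'].round(4))"; python3 look.py 3
```

```text
[-6.25 -0.62  9.6 ] [-0.006  0.783  0.068] [0.4814 0.2639 0.0337] [-3.1410e+00 -8.0000e-04  2.4439e+00]
[-6.25 -0.62  9.6 ] [-0.006  0.783  0.068] [0.4814 0.2639 0.0337] [-3.1410e+00 -8.0000e-04  2.4439e+00]
[0.48138376 0.26387977 0.03368744]
```

View pics/s3.png

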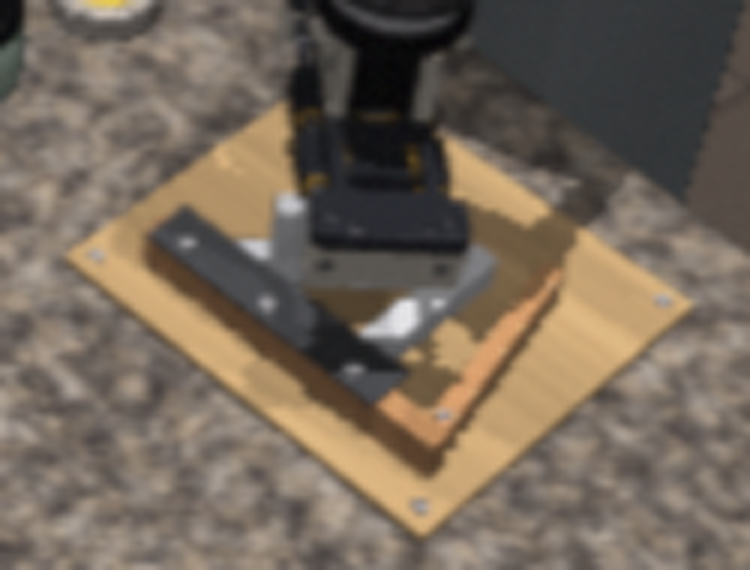

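Call:
move_arm(
  rows=[
    [-0.3,4,0.2,0,1],
    [-0.5,5,0,0,1],
    [-0.4,5,0,0,1],
    [-0.5,5,0,0,1],
    [-0.4,5,0,0,1],
    [-0.4,5,0,0,1],
    [0,0,0,0,1],
  ],
)

```text
time: 8.9
tool_pos: [0.4799, 0.2923, 0.0337]
tool_rot: [-3.141, 0.001, 2.444]
contact_force: [-1.5, -5.6, 6.5]
opening: 0.0136
grip_force: 45.0
```

Call:
move_arm(
  rows=[
    [0.5,3,0,0,1],
    [-0.2,3,0,0,1],
    [-0.2,3,0,0,1],
    [-0.1,2,0,0,1],
    [0,0,0,0,1],
  ],
)

```text
time: 9.4
tool_pos: [0.4792, 0.3021, 0.0338]
tool_rot: [-3.138, 0.001, 2.444]
contact_force: [-4.6, -11.5, 10.9]
opening: 0.0136
grip_force: 45.0
```

```bash
python3 -c "
from cell import monitor
o=monitor.observe();print(o['contact_force'].round(2),o['torque'].round(3))"; python3 look.py 4
```

```text
[ -4.59 -11.49  10.94] [-1.577  0.394 -0.074]
[0.4791409  0.30209276 0.03376386]
```

View pics/s4.png

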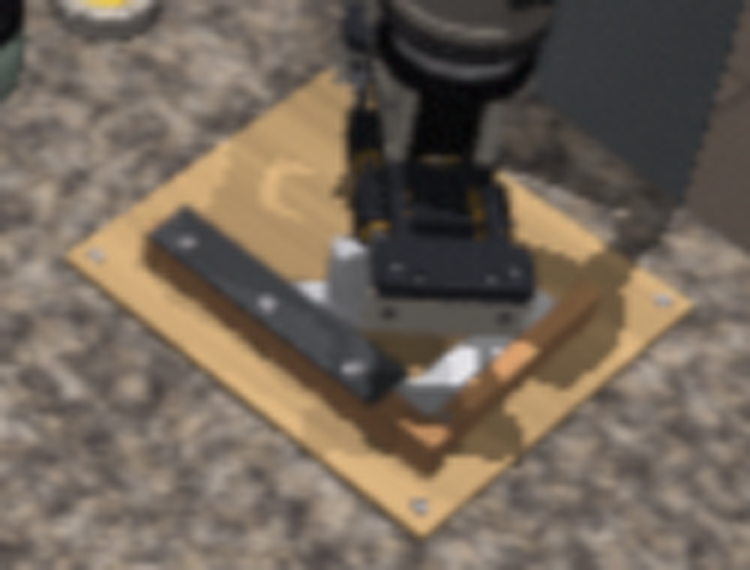

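Run:
```python
from h import *
c=np.array([.5305,.367]);
R=lambda a:np.array([[np.cos(a),-np.sin(a)],[np.sin(a),np.cos(a)]])
for yaw in(.2,.1,.05,0,-.05):
    for l in((-130,0),(-130,12)):
        w=c+R(.088)@R(yaw)@(np.array(l)/1000);p=proj("scene",[*w,.030]);print(yaw,l,((p-[304.6,214.6])*6).round(0))
```

```text
0.2 (-130, 0) [543. 259.]
0.2 (-130, 12) [565. 269.]
0.1 (-130, 0) [566. 271.]
0.1 (-130, 12) [586. 283.]
0.05 (-130, 0) [577. 278.]
0.05 (-130, 12) [597. 290.]
0 (-130, 0) [587. 285.]
0 (-130, 12) [607. 298.]
-0.05 (-130, 0) [598. 292.]
-0.05 (-130, 12) [616. 306.]
```

Call:
move_arm(
  rows=[
    [-0.1,1,-0.1,0,1],
    [-0.1,1,0,0,1],
    [0,0,0,0,1],
  ],
)

```text
time: 9.8
tool_pos: [0.479, 0.3037, 0.0338]
tool_rot: [-3.138, 0.001, 2.444]
contact_force: [-5.2, -12.7, 11.4]
opening: 0.0136
grip_force: 45.0
```

Call:
move_arm(
  rows=[
    [-0.1,1,0,0,1],
    [-0.1,1,0,0,1],
    [0,0,0,0,1],
  ],
)

```text
time: 10.1
tool_pos: [0.4788, 0.3057, 0.0338]
tool_rot: [-3.138, 0.001, 2.444]
contact_force: [-3.9, -12.3, 11.1]
opening: 0.0138
grip_force: 45.0
```

Still sliding freely; the force isn't rising yet.

Call:
move_arm(
  rows=[
    [0.1,1,0,0,1],
    [0,1,0,0,1],
    [0,0,0,0,1],
  ],
)

```text
time: 10.4
tool_pos: [0.4787, 0.3062, 0.0339]
tool_rot: [-3.136, 0.002, 2.444]
contact_force: [-4.8, -20.4, 15.2]
opening: 0.0141
grip_force: 45.0
```

Call:
move_arm(
  rows=[
    [0,1,0,0,1],
    [0,0,0,0,1],
    [0,0,0,0,1],
  ],
)

```text
time: 10.7
tool_pos: [0.4785, 0.3064, 0.0339]
tool_rot: [-3.134, 0.002, 2.444]
contact_force: [-5.8, -23.0, 16.3]
opening: 0.014
grip_force: 45.1
```

Call:
move_arm(
  rows=[
    [0.4,-0.2,0.3,0,1],
    [0,0,0,0,1],
    [0,0,0,0,1],
    [0,0,0,0,1],
  ],
)

```text
time: 11.1
tool_pos: [0.4785, 0.3064, 0.0339]
tool_rot: [-3.134, 0.001, 2.444]
contact_force: [-6.9, -21.7, 15.0]
opening: 0.0137
grip_force: 45.1
```

```bash
python3 -c "
from cell import monitor
o=monitor.observe();print(o['contact_force'].round(2),o['torque'].round(3),o['tool_rot'])"; python3 look.py 5
```

```text
[ -6.86 -21.72  14.99] [-3.089  0.543 -0.235] [-3.13394371e+00  1.44301250e-03  2.44354678e+00]
[0.4784825  0.30642647 0.0338999 ]
```

View pics/s5.png

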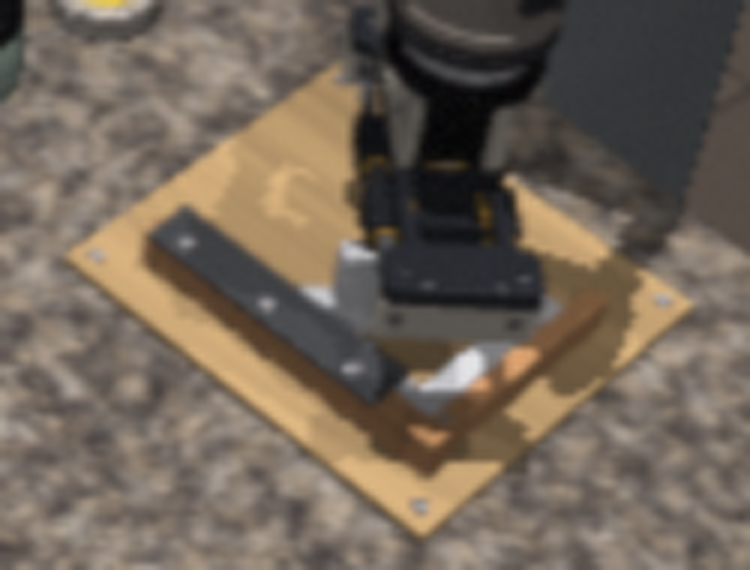

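The leg lies against the side strip, whose free end is now near (607,296); the square position predicted (607,298). To check that the back contact is flush, I'll press more in x and watch the moment.

Call:
move_arm(
  rows=[
    [0.7,0,0.2,0,1],
    [0.5,0,0,0,1],
    [0,0,0,0,1],
    [0,0,0,0,1],
  ],
)

```text
time: 11.6
tool_pos: [0.4786, 0.3064, 0.0339]
tool_rot: [-3.132, 0.0, 2.444]
contact_force: [-10.5, -21.5, 16.1]
opening: 0.0139
grip_force: 45.1
```

```bash
python3 -c "
from cell import monitor
o=monitor.observe();print(o['contact_force'].round(2),o['torque'].round(3),o['tool_rot'],o['tool_pos'])"
```

```text
[-10.53 -21.49  16.15] [-3.013  0.943 -0.22 ] [-3.13210643e+00  4.90192509e-05  2.44367320e+00] [0.47856084 0.30635404 0.0338922 ]
```

Pressing harder in x put the added force at the middle of the back leg (about 4 mm lever), so the contact is flush. All forces are well above the limits, so I'm handing in.

```bash
python3 -c "
from cell import workorder
print(workorder.hand_in())"
```

```text
the job is handed in; nothing more can be done
None
```

The job is handed in with the square flat under the keeper in the corner, still gripped at 45 N and pressing about 10 N on the back strip and 20 N on the side strip; the verdict was not shown.

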